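# Pack spigots and scan the cartons out

### The arm

A 6-joint arm with a two-finger parallel gripper is mounted at the origin on the work surface. World frame = base frame: x ahead of the robot, y to its left, z up, the work surface at z = 0. Lengths are in m, angles in rad, forces in N, time in s.
With the tool pointing down it reaches from about 0.375 to 0.975 m from the base axis. Payload 3.8 kg.
Tool frame: the origin (TCP) lies between the finger pads; the fingertips stand 8 mm ahead of it and the grasp point (between the pads) lies 11 mm behind it (tcp_to_tips is the distance from the TCP to the fingertips, in m); z points along the fingers, y is the line along which they close (so a half turn about z gives the same grasp; the last joint's range is limited). The gripper opens to 85 mm and grips with 20 to 120 N. Pads are 22 mm wide; open, the fingers measure 114 mm over their backs; the gripper's body (76 mm by 85 mm) begins 54 mm behind the grasp point. The pads swing forward as they close: fully open they stand 13 mm farther back than shut.
Start: joints at [1.228, 0.264, 1.604, -0, 1.274, -0.037], TCP at [0.203, 0.644, 0.239] pointing down, gripper open.
Joint ranges: [-2.63, 2.63], [-0.94, 2.18], [0.31, 2.57], [-1.31, 4.45], [0, 2.66], [-2.55, 2.55]. Speed limits (rad/s): [2.57, 2.57, 3.14, 3.14, 3.14, 3.14].

### API

Orientations are given as a rotation vector (axis times angle).
In Python, from workcell import * gives the robot as it stands.
- The arm moves only by the tool move_arm, never from a script. Its argument "series" is one flat list of numbers, 7 for each row, row after row: the finger opening in cm, from 0 to 8.54, then the shift along the tool's x, y, z in cm, then the turn, a rotation vector about the tool's x, y, z in degrees. A call has 1 to 5 rows; each row shifts and turns the commanded pose from where the row before left it, along the tool's axes as they then stand; what a row does not reach is not made up. A row lasts 1/8 s, in which the tool goes at most 62.5 mm and 10.7 degrees, less where a joint would pass 70% of its speed; a pose out of reach is approached as far as the arm can. A call is refused whole if a number of a shift passes 6.25 or a number of a turn 10.7, either way. A call with a gripper value outside its range is refused whole. The fingers move at their own pace and stop on an object; "grip_force" is the grip in N (left out, the last holds). Time passes only in rows, so rows that do not move let the fingers close. It gives the time, the measured TCP pose, the force, the opening and the grip force at its end, in the units of the state.
- read_state(): the state, without advancing time (a new reading comes with each control period).
- read_camera(name): name is "scene" or "top" or "wrist"; returns the picture (480x640x3 uint8, red, green, blue); there is no depth.
- calibration(name): a dict with "camera_matrix" (3x3 intrinsics, pixels), "rvec" (rotation vector, rad) and "tvec" (3), from world to camera coordinates, as OpenCV has them. Camera axes: x right, y down, z forward; pixel columns grow to the right and rows downward; lengths in m; the calibration is good to about 2 mm. A picture is of the moment at which its call begins: read the wrist's pose just before it. calibration takes no time and is no camera call; for the wrist camera it gives the pose at the moment of the call.
- finish_job(): hands the job in; it is judged then, once.
The state is a dict: "time": time; "q": joint angles; "joint_vel": joint speeds; "joint_torque": joint torques, N m; "tool_pos": TCP position; "tcp_rot": TCP orientation; "wrist_force": force on the tool from outside, world axes, zero at the start; "torque": the same for the moment, N m; "width": opening from 0.0 (shut) to 1.0 (fully open); "grip_force": force on a finger pad.
Only numpy, scipy, OpenCV 4.12 (cv2) and the standard library are available. Lean on these libraries where they do the work, as an engineer would, in place of code of your own. Each camera call takes 0.05 s, during which the arm holds its last target. There are 200 camera calls.

### The job

Put one lighting spigot (the square collar with a round stub at each end) from the crate into each open carton on the bench; spare spigots and all the other parts stay in the crate. When every carton has its spigot, pick up the hand scanner and, going from the lowest carton to the tallest, aim its window at the middle of the label on each carton's flap from about 10 cm away and hold it steady there for two seconds. Lastly lay the scanner back on its stand the way it lay at the start and let go; leave the other things on the bench where they are.

Things in the scene. Friction and masses are not known exactly. Their poses are not given: they have to be found in the camera images.
- crate: open plastic crate, 440 (x) x 280 (y) x 50 mm high, walls and floor 5 mm, fixed; origin at the centre of its underside, z up. Eight metal parts lie in it on its floor, in any order.
- spigot0: lighting spigot: a square steel collar 28 x 28 mm and 34 mm long with a round 18 mm stub out of each end, 90 mm overall, 180 g; origin at the centre of the collar, x along the length. Four alike lie in the crate, collar on the floor.
- spigot1: lighting spigot: a square steel collar 28 x 28 mm and 34 mm long with a round 18 mm stub out of each end, 90 mm overall, 180 g; origin at the centre of the collar, x along the length. Four alike lie in the crate, collar on the floor.
- spigot2: lighting spigot: a square steel collar 28 x 28 mm and 34 mm long with a round 18 mm stub out of each end, 90 mm overall, 180 g; origin at the centre of the collar, x along the length. Four alike lie in the crate, collar on the floor.
- spigot3: lighting spigot: a square steel collar 28 x 28 mm and 34 mm long with a round 18 mm stub out of each end, 90 mm overall, 180 g; origin at the centre of the collar, x along the length. Four alike lie in the crate, collar on the floor.
- flange0: round flange: disc 68 mm across, 8 mm thick, with a 24 mm boss up to 32 mm high; origin under its centre; to be left in the crate
- flange1: round flange: disc 68 mm across, 8 mm thick, with a 24 mm boss up to 32 mm high; origin under its centre; to be left in the crate
- hook0: U-shaped pipe clamp lying flat, 57 (x) x 70 (y) x 24 mm high; origin at its underside; to be left in the crate
- hook1: U-shaped pipe clamp lying flat, 57 (x) x 70 (y) x 24 mm high; origin at its underside; to be left in the crate
- carton_low: open cardboard carton, the lowest of the three kinds: 130 (x) x 105 (y) x 44 mm high, walls and floor 4 mm, loose, 400 g; origin at the centre of its underside, z up. A level flap 54 mm long juts out at rim height on its +x side (far from the robot). Two or three cartons stand on the bench, in any order; this one may be absent (None).
- carton_low_label (a point): centre of the 44 mm square white label with black bars lying face up on the flap of carton_low, 45 mm above the bench; axes as the carton's
- carton_mid: open cardboard carton, the middle-height of the three kinds: 142 (x) x 115 (y) x 60 mm high, walls and floor 4 mm, loose, 400 g; origin at the centre of its underside, z up. A level flap 54 mm long juts out at rim height on its +x side (far from the robot). Two or three cartons stand on the bench, in any order; this one may be absent (None).
- carton_mid_label (a point): centre of the 44 mm square white label with black bars lying face up on the flap of carton_mid, 61 mm above the bench; axes as the carton's
- carton_tall: open cardboard carton, the tallest of the three kinds: 155 (x) x 125 (y) x 76 mm high, walls and floor 4 mm, loose, 400 g; origin at the centre of its underside, z up. A level flap 54 mm long juts out at rim height on its +x side (far from the robot). Two or three cartons stand on the bench, in any order; this one may be absent (None).
- carton_tall_label (a point): centre of the 44 mm square white label with black bars lying face up on the flap of carton_tall, 77 mm above the bench; axes as the carton's
- scanner: hand scanner, 220 g: a straight grey handle 120 (x) x 34 (y) x 32 mm high, with a black head 50 mm long and 42 wide bent 45 degrees down at its +x end, orange key on top; origin at the centre of the handle's underside, z up; reaches 33 mm below the handle's underside at the head. It lies on the stand, handle level, head hanging over the stand's +x end.
- scanner_window (a point): centre of the glass window at the tip of the scanner's head, in the scanner's frame at (94.5, 0, -16.5) mm; this point's x axis is the sight line out of the window (45 degrees forward and down when the handle is level), y as the scanner's
- stand: black block with a flat rubber top, 90 (x) x 70 (y) x 70 mm high, fixed; origin at the centre of its underside; scanner's rest
- stand_seat (a point): point on the stand's flat top (70 mm above the bench, 10 mm towards its +x end) where the scanner's origin lies at the start; axes as the stand's, the scanner's x along the stand's x
- tape_roll: bystander: amber roll of packing tape lying flat, 100 mm across, 48 high, open middle; to be left alone
- spray_bottle: bystander: blue bottle, 66 mm across, 190 high; to be left alone
- can: bystander: can, 66 mm across, 100 high; to be left alone
- mug: bystander: white mug, 80 mm across, 95 high, left of the scanner stand; to be left alone
- small_carton: bystander: closed carton 100 x 70 x 60 mm, beyond the crate; to be left alone

How it is judged:
On the way, in this order (a step that is already met when the one before it is completed fails the run):
1. every carton present holds exactly one spigot, lying on its floor (((horizontal distance between spigot0 and carton_low below 0.055 m and z of spigot0 in the frame of carton_low below 0.04 m and horizontal distance between each of spigot1, spigot2, spigot3 and carton_low above 0.075 m) or (horizontal distance between spigot1 and carton_low below 0.055 m and z of spigot1 in the frame of carton_low below 0.04 m and horizontal distance between each of spigot0, spigot2, spigot3 and carton_low above 0.075 m) or (horizontal distance between spigot2 and carton_low below 0.055 m and z of spigot2 in the frame of carton_low below 0.04 m and horizontal distance between each of spigot0, spigot1, spigot3 and carton_low above 0.075 m) or (horizontal distance between spigot3 and carton_low below 0.055 m and z of spigot3 in the frame of carton_low below 0.04 m and horizontal distance between each of spigot0, spigot1, spigot2 and carton_low above 0.075 m)) and ((horizontal distance between spigot0 and carton_mid below 0.06 m and z of spigot0 in the frame of carton_mid below 0.04 m and horizontal distance between each of spigot1, spigot2, spigot3 and carton_mid above 0.075 m) or (horizontal distance between spigot1 and carton_mid below 0.06 m and z of spigot1 in the frame of carton_mid below 0.04 m and horizontal distance between each of spigot0, spigot2, spigot3 and carton_mid above 0.075 m) or (horizontal distance between spigot2 and carton_mid below 0.06 m and z of spigot2 in the frame of carton_mid below 0.04 m and horizontal distance between each of spigot0, spigot1, spigot3 and carton_mid above 0.075 m) or (horizontal distance between spigot3 and carton_mid below 0.06 m and z of spigot3 in the frame of carton_mid below 0.04 m and horizontal distance between each of spigot0, spigot1, spigot2 and carton_mid above 0.075 m)) and ((horizontal distance between spigot0 and carton_tall below 0.066 m and z of spigot0 in the frame of carton_tall below 0.04 m and horizontal distance between each of spigot1, spigot2, spigot3 and carton_tall above 0.075 m) or (horizontal distance between spigot1 and carton_tall below 0.066 m and z of spigot1 in the frame of carton_tall below 0.04 m and horizontal distance between each of spigot0, spigot2, spigot3 and carton_tall above 0.075 m) or (horizontal distance between spigot2 and carton_tall below 0.066 m and z of spigot2 in the frame of carton_tall below 0.04 m and horizontal distance between each of spigot0, spigot1, spigot3 and carton_tall above 0.075 m) or (horizontal distance between spigot3 and carton_tall below 0.066 m and z of spigot3 in the frame of carton_tall below 0.04 m and horizontal distance between each of spigot0, spigot1, spigot2 and carton_tall above 0.075 m)) and linear speed of each of spigot0, spigot1, spigot2, spigot3 below 0.03 m/s), for 0.2 s.
2. scanner aimed steadily at the label of carton_low (if present) (x of carton_low_label in the frame of scanner_window between 0.05 and 0.16 m and y of carton_low_label in the frame of scanner_window between -0.018 and 0.018 m and z of carton_low_label in the frame of scanner_window between -0.018 and 0.018 m and z of scanner_window in the frame of carton_low_label above 0.03 m), for 1.5 s.
3. scanner aimed steadily at the label of carton_mid (if present) (x of carton_mid_label in the frame of scanner_window between 0.05 and 0.16 m and y of carton_mid_label in the frame of scanner_window between -0.018 and 0.018 m and z of carton_mid_label in the frame of scanner_window between -0.018 and 0.018 m and z of scanner_window in the frame of carton_mid_label above 0.03 m), for 1.5 s.
4. scanner aimed steadily at the label of carton_tall (if present) (x of carton_tall_label in the frame of scanner_window between 0.05 and 0.16 m and y of carton_tall_label in the frame of scanner_window between -0.018 and 0.018 m and z of carton_tall_label in the frame of scanner_window between -0.018 and 0.018 m and z of scanner_window in the frame of carton_tall_label above 0.03 m), for 1.5 s.
At the end, for the whole second after the job is handed in: Each carton holds exactly one spigot (centre under 40 mm above its underside); other spigots and parts are in the crate; all at rest. Scanner at rest on its stand: level within 0.15 rad, origin within 25 mm of stand_seat, along the stand within 0.35 rad (all of step 1 and ((x of spigot0 in the frame of crate between -0.22 and 0.22 m and y of spigot0 in the frame of crate between -0.14 and 0.14 m and z of spigot0 in the frame of crate between -0.005 and 0.05 m) or horizontal distance between spigot0 and carton_low below 0.055 m or horizontal distance between spigot0 and carton_mid below 0.06 m or horizontal distance between spigot0 and carton_tall below 0.066 m) and ((x of spigot1 in the frame of crate between -0.22 and 0.22 m and y of spigot1 in the frame of crate between -0.14 and 0.14 m and z of spigot1 in the frame of crate between -0.005 and 0.05 m) or horizontal distance between spigot1 and carton_low below 0.055 m or horizontal distance between spigot1 and carton_mid below 0.06 m or horizontal distance between spigot1 and carton_tall below 0.066 m) and ((x of spigot2 in the frame of crate between -0.22 and 0.22 m and y of spigot2 in the frame of crate between -0.14 and 0.14 m and z of spigot2 in the frame of crate between -0.005 and 0.05 m) or horizontal distance between spigot2 and carton_low below 0.055 m or horizontal distance between spigot2 and carton_mid below 0.06 m or horizontal distance between spigot2 and carton_tall below 0.066 m) and ((x of spigot3 in the frame of crate between -0.22 and 0.22 m and y of spigot3 in the frame of crate between -0.14 and 0.14 m and z of spigot3 in the frame of crate between -0.005 and 0.05 m) or horizontal distance between spigot3 and carton_low below 0.055 m or horizontal distance between spigot3 and carton_mid below 0.06 m or horizontal distance between spigot3 and carton_tall below 0.066 m) and x of flange0 in the frame of crate between -0.22 and 0.22 m and y of flange0 in the frame of crate between -0.14 and 0.14 m and z of flange0 in the frame of crate between -0.005 and 0.05 m and x of flange1 in the frame of crate between -0.22 and 0.22 m and y of flange1 in the frame of crate between -0.14 and 0.14 m and z of flange1 in the frame of crate between -0.005 and 0.05 m and x of hook0 in the frame of crate between -0.22 and 0.22 m and y of hook0 in the frame of crate between -0.14 and 0.14 m and z of hook0 in the frame of crate between -0.005 and 0.05 m and x of hook1 in the frame of crate between -0.22 and 0.22 m and y of hook1 in the frame of crate between -0.14 and 0.14 m and z of hook1 in the frame of crate between -0.005 and 0.05 m and horizontal distance between scanner and stand_seat below 0.025 m and z of scanner in the frame of stand_seat between -0.01 and 0.01 m and angle between scanner's own z axis and vertical below 0.15 rad and x of scanner_window in the frame of stand_seat above 0.05 m and angle between the x axis of scanner and the x axis of stand, either way round below 0.35 rad and linear speed of scanner below 0.03 m/s); the robot touches nothing.
It fails at once if tape_roll is moved more than 40 mm (distance of tape_roll from where it was at the start of the episode above 0.04 m).
It fails at once if spray_bottle is moved more than 40 mm (distance of spray_bottle from where it was at the start of the episode above 0.04 m).
It fails at once if can is moved more than 40 mm (distance of can from where it was at the start of the episode above 0.04 m).
It fails at once if mug is moved more than 40 mm (distance of mug from where it was at the start of the episode above 0.04 m).
It fails at once if small_carton is moved more than 40 mm (distance of small_carton from where it was at the start of the episode above 0.04 m).
Of carton_low, carton_mid, carton_tall only 2 to 3 are there at a start; the rules pass over those that are not, and their reading is None.
At some moment in a run one of carton_low, carton_mid, carton_tall may be knocked a few centimetres aside while the robot is not near it.
It also fails if it takes over 210 s, if anything falls off the work surface, if the arm or the gripper's body presses on something with over 40 N, if the wrist force passes 120 N, or if a joint passes its speed limit or range.

## Working session

There is one attempt and no reset: what is moved stays moved. The work goes in short steps, Python scripts to look and compute and a tool call to move; the robot and the scene stay as the last step left them, time stands still between calls to the robot, and variables do not carry over. Pictures are saved under pics/ and viewed, at most 16 in all, crops included, and the job is handed in when it is done.

Besides the shell and the picture viewer there is one more tool, called after "Request:" by a JSON object that holds its "name" and its "arguments". move_arm: Moves the arm, as the interface text tells. Its arguments: {"type":"object","properties":{"series":{"type":"array"},"grip_force":{"type":"number"}},"required":["series"]}

```bash
ls; mkdir -p pics
python3 - <<'E'
from workcell import *
import cv2
for n in ("top","scene"):
    im=read_camera(n); cv2.imwrite(f"pics/{n}0.png",im[:,:,::-1])
    c=calibration(n); print(n,c)
print(read_state())
E
```

```text
pics
top {'camera_matrix': array([[438.73441736,   0.        , 317.55199969],
       [  0.        , 438.73441736, 242.64062008],
       [  0.        ,   0.        ,   1.        ]]), 'rvec': array([ 2.13629812, -2.20152426,  0.10128674]), 'tvec': array([0.05108435, 0.58063444, 1.10221314])}
scene {'camera_matrix': array([[488.05930809,   0.        , 319.55507861],
       [  0.        , 488.05930809, 233.37331397],
       [  0.        ,   0.        ,   1.        ]]), 'rvec': array([ 2.28712177,  0.99216899, -0.35349776]), 'tvec': array([-0.4166397 , -0.23424648,  1.53101449])}
{'time': 0.1, 'q': array([ 1.22809248e+00,  2.64705274e-01,  1.60524548e+00, -1.01211491e-06,
        1.27367855e+00, -3.69039588e-02]), 'joint_vel': array([-0.00205494, -0.00242829, -0.00216127,  0.00059058,  0.00153115,
        0.00049146]), 'joint_torque': array([ 1.41621356e-03, -5.16712761e+01, -3.68593454e+01, -1.15063708e-04,
        6.35386677e-03,  4.48121646e-07]), 'tool_pos': array([0.20300229, 0.64307981, 0.23806364]), 'tcp_rot': array([-0.47842082, -3.10456114,  0.00314162]), 'wrist_force': array([-0.19560602,  0.39733476, -0.33300571]), 'torque': array([0.02647394, 0.01605268, 0.01761306]), 'grip_force': 0.0, 'width': 0.9995426010295191}
```

View pics/top0.png

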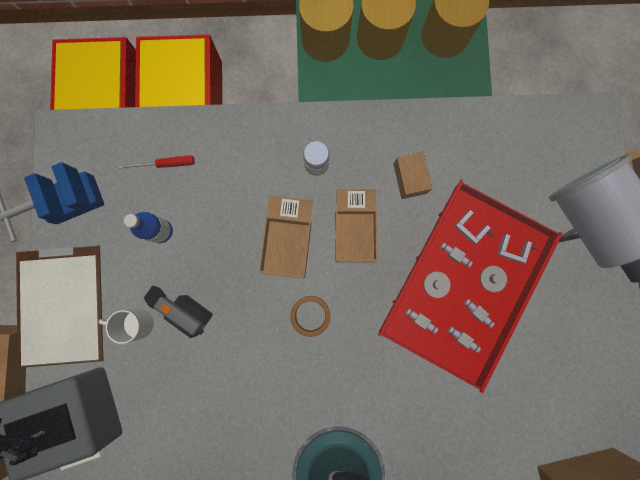

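View pics/scene0.png

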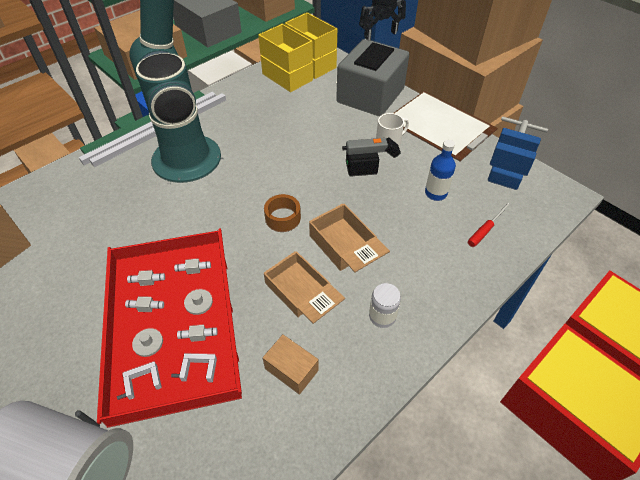

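The bench has two cartons, at about (287,237) and (356,226), and the crate holds four spigots. I'll write the helpers and take enlarged crops to tell the carton sizes.

```bash
cat > h.py <<'E'
from workcell import *
import cv2, numpy as np
from scipy.spatial.transform import Rotation as R
def px2w(n,uv,z,c=None):
    c=c or calibration(n); uv=np.array(uv,float).reshape(-1,2)
    M=cv2.Rodrigues(c["rvec"])[0]; t=np.ravel(c["tvec"])
    d=np.c_[uv,np.ones(len(uv))]@np.linalg.inv(c["camera_matrix"]).T@M
    o=-M.T@t; z=np.broadcast_to(z,len(uv))
    return o+d*((z-o[2])/d[:,2])[:,None]
def w2px(n,P,c=None):
    c=c or calibration(n)
    return cv2.projectPoints(np.array(P,float).reshape(-1,3),np.array(c["rvec"]),np.array(c["tvec"]),c["camera_matrix"],None)[0].reshape(-1,2)
def delta(pos,rot):
    """shift (cm) in tool axes and rotvec (deg) from current pose to pos, rot(Rotation)"""
    s=read_state(); A=R.from_rotvec(s["tcp_rot"])
    return (A.inv().apply(np.array(pos)-s["tool_pos"])*100).round(2),(A.inv()*rot).as_rotvec(degrees=True).round(1)
def down(yaw):
    """tool down; closing line (tool y) at heading yaw (deg) in world"""
    y=np.array([np.cos(np.radians(yaw)),np.sin(np.radians(yaw)),0]); z=np.array([0,0,-1.])
    return R.from_matrix(np.c_[np.cross(y,z),y,z])
E
python3 - <<'E'
from h import *
im=cv2.imread("pics/top0.png")
a=cv2.resize(im[180:290,250:400],None,fx=5,fy=5,interpolation=cv2.INTER_CUBIC); cv2.imwrite("pics/c1.png",a)
b=cv2.resize(im[175:395,375:565],None,fx=2.7,fy=2.7,interpolation=cv2.INTER_CUBIC); cv2.imwrite("pics/c2.png",b)
d=cv2.resize(im[270:350,90:230],None,fx=5.5,fy=5.5,interpolation=cv2.INTER_CUBIC); cv2.imwrite("pics/c3.png",d)
print(w2px("top",[[0,0,0],[.203,.643,.239],[.203,.643,.5],[.5,0,0]]))
M=cv2.Rodrigues(calibration("top")["rvec"])[0]; print(-M.T@calibration("top")["tvec"])
E
```

```text
[[ 337.88605343  473.76135631]
 [  20.93081103  428.22062813]
 [-103.16138949  487.35038373]
 [ 331.34847337  274.37140947]]
[0.47146882 0.03023366 1.15387298]
```

View pics/c1.png

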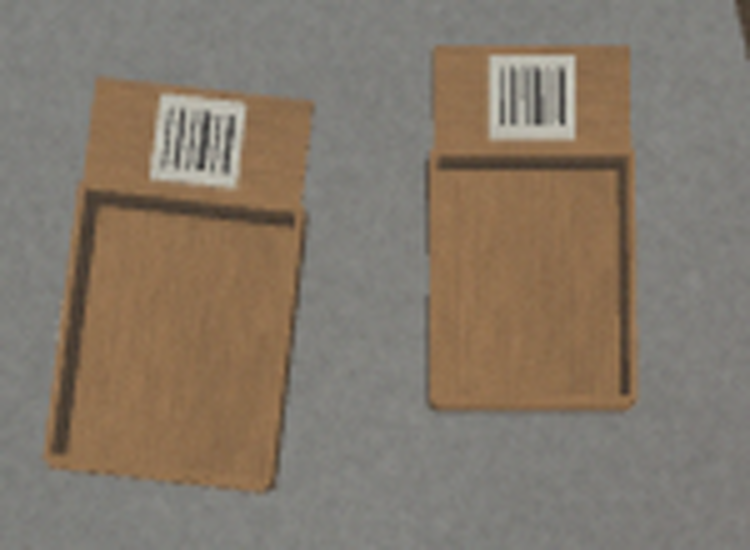

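View pics/c2.png

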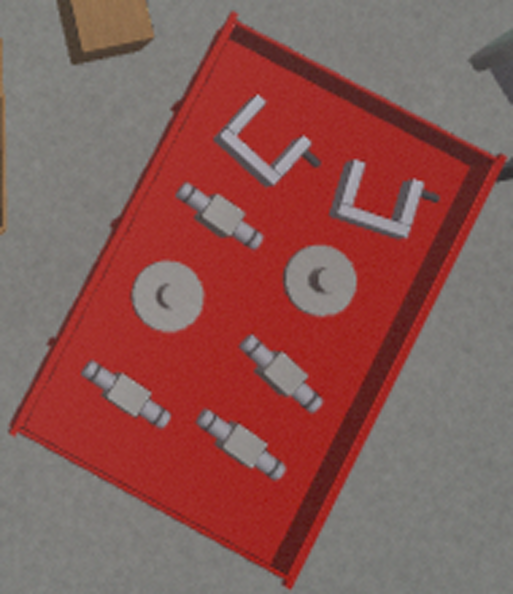

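View pics/c3.png

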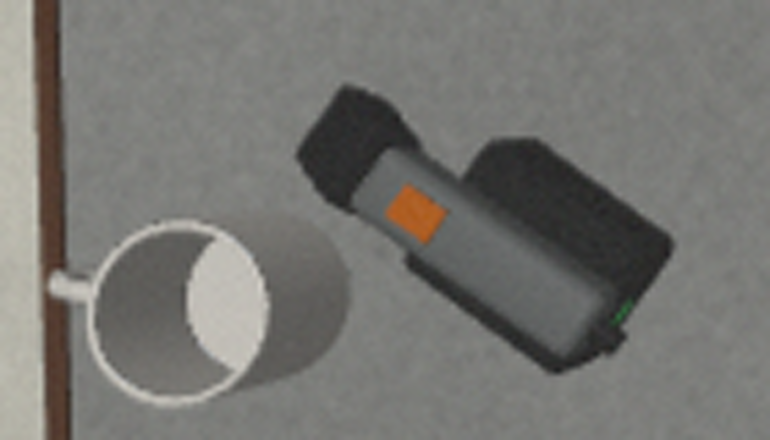

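The left carton at crop c1 has near corners (45,458) and (272,490), with its label at (198,141). The right one has near corners (430,408) and (635,408), with its label at (532,97). Spigot collars in c2 are at (220,215), (129,394), (286,372) and (246,445). The scanner handle in c3 runs from about (376,175) to (587,328), with the head at upper left.

Run:
```python
from h import *
from scipy.optimize import least_squares
c=calibration("top")
kinds={"low":(.130,.105,.044),"mid":(.142,.115,.060),"tall":(.155,.125,.076)}
obs={"L":np.array([[45,458],[272,490],[83,188],[303,208],[198,141]])/5+[250,180],
     "R":np.array([[430,408],[635,408],[430,152],[635,152],[532,97]])/5+[250,180]}
for k,o in obs.items():
  for n,(L,W,h) in kinds.items():
    # near-left, near-right, far-left, far-right corners, label
    def f(p):
      ct,st=np.cos(p[2]),np.sin(p[2])
      m=np.array([[-L/2,W/2],[-L/2,-W/2],[L/2,W/2],[L/2,-W/2],[L/2+.027,0]])
      xy=m@np.array([[ct,st],[-st,ct]])+p[:2]
      return (w2px("top",np.c_[xy,[h]*4+[h+.001]],c)-o).ravel()
    r=least_squares(f,[.6,.05,0]); print(k,n,r.x.round(4),"rms",np.sqrt(np.mean(r.fun**2)).round(2),"label",px2w("top",o[4],h+.001).round(4))
sp=np.array([[220,215],[129,394],[286,372],[246,445]])/2.7+[375,175]
e1=np.array([[185,192],[92,370],[250,345],[207,418]])/2.7+[375,175]
e2=np.array([[257,240],[162,420],[316,405],[279,471]])/2.7+[375,175]
P=px2w("top",sp,.033); a=px2w("top",e1,.023);b=px2w("top",e2,.023); 
print("spig",P.round(4)); d=b-a; print("mid",((a+b)/2).round(4),"len",np.linalg.norm(d,axis=1).round(3),"ang",np.degrees(np.arctan2(d[:,1],d[:,0])).round(1))
cr=np.array([[232,15],[505,160],[290,583],[15,430]])/2.7+[375,175]
C=px2w("top",cr,.05); print("crate",C.round(3),C.mean(0).round(3))
s=px2w("top",np.array([[376,175],[587,328],[417,213]])/5.5+[90,270],.102); print("scan",s.round(4)); d=s[0]-s[1]; print(np.hypot(*d[:2]),np.degrees(np.arctan2(d[1],d[0])), ((s[0]+s[1])/2).round(4))
M=px2w("top",np.array([[180,313],[215,290]])/5.5+[90,270],.095);print("mug",M.round(3))
print("bottle",px2w("top",[[130,220]],.19),"tape",px2w("top",[[310,316]],.048),"can",px2w("top",[[316,151]],.1),"small",px2w("top",[[411,174]],.06))
```

```text
L low [ 0.5732  0.1161 -0.145 ] rms 2.13 label [[0.671  0.1024 0.045 ]]
L mid [ 0.5705  0.1151 -0.1449] rms 0.56 label [[0.6681 0.1014 0.061 ]]
L tall [ 0.5677  0.114  -0.1447] rms 2.98 label [[0.6653 0.1004 0.077 ]]
R low [ 0.5951 -0.066  -0.0352] rms 0.29 label [[ 0.6886 -0.0693  0.045 ]]
R mid [ 0.592  -0.0646 -0.0355] rms 2.32 label [[ 0.6854 -0.0678  0.061 ]]
R tall [ 0.5889 -0.0631 -0.0358] rms 4.9 label [[ 0.6823 -0.0664  0.077 ]]
spig [[ 0.5399 -0.3204  0.033 ]
 [ 0.3753 -0.2255  0.033 ]
 [ 0.3913 -0.373   0.033 ]
 [ 0.3254 -0.3315  0.033 ]]
mid [[ 0.5396 -0.3243  0.023 ]
 [ 0.3737 -0.2258  0.023 ]
 [ 0.388  -0.3735  0.023 ]
 [ 0.3247 -0.3319  0.023 ]] len [0.081 0.08  0.082 0.082] ang [-126.1 -127.4 -134.7 -128.3]
crate [[ 0.728 -0.338  0.05 ]
 [ 0.582 -0.584  0.05 ]
 [ 0.204 -0.358  0.05 ]
 [ 0.347 -0.116  0.05 ]] [ 0.465 -0.349  0.05 ]
scan [[0.4446 0.4167 0.102 ]
 [0.3766 0.3254 0.102 ]
 [0.4278 0.3989 0.102 ]]
0.11387965279364134 53.320025356806724 [0.4106 0.3711 0.102 ]
mug [[0.388 0.504 0.095]
 [0.397 0.489 0.095]]
bottle [[0.62930757 0.44862008 0.19      ]] tape [[0.39695312 0.05782764 0.048     ]] can [[0.8018052  0.03045592 0.1       ]] small [[ 0.74678389 -0.20905319  0.06      ]]
```

The left carton is mid, at (0.570, 0.115) with yaw −8.3°. The right carton is low, at (0.595, −0.066) with yaw −2°. There is no tall carton. I'll pick S2 first and then S1.

```bash
cat >> h.py <<'E'
def plan(*wps):
    """each wp: (x,y,z,yaw or None): translation first (tool axes, cm), then turn about tool (deg)"""
    s=read_state(); p=s["tool_pos"]; A=R.from_rotvec(s["tcp_rot"])
    for w in wps:
        d=A.inv().apply(np.array(w[:3])-p)*100; n=int(np.ceil(np.abs(d).max()/6+1e-6))
        B=A if w[3] is None else (down(w[3]) if not isinstance(w[3],R) else w[3])
        r=(A.inv()*B).as_rotvec(degrees=True); m=int(np.ceil(np.linalg.norm(r)/10.5))
        print("shift",d.round(2),"rows",n,"each",(d/max(n,1)).round(2)," turn",r.round(1),"rows",m,"each",(r/max(m,1)).round(2))
        p=np.array(w[:3]);A=B
E
python3 -c "
from h import *
plan((.47,.25,.24,-37.4),(.3745,-.2257,.12,None),(.3745,-.2257,.016,None))"
```

```text
shift [-37.29 -29.45  -0.14] rows 7 each [-5.33 -4.21 -0.02]  turn [-1.000e-01  1.000e-01  1.099e+02] rows 11 each [-0.01  0.01  9.99]
shift [-43.59  21.31  12.  ] rows 8 each [-5.45  2.66  1.5 ]  turn [0. 0. 0.] rows 0 each [0. 0. 0.]
shift [ 0.   0.  10.4] rows 2 each [0.  0.  5.2]  turn [0. 0. 0.] rows 0 each [0. 0. 0.]
```

Request:
{"name": "move_arm", "arguments": {"series": [8.5,-4.66,-3.68,0,0,0,0,8.5,-4.66,-3.68,0,0,0,0,8.5,-4.66,-3.68,0,0,0,0,8.5,-4.66,-3.68,0,0,0,0]}}

```text
time: 0.6
tool_pos: [0.3372, 0.4453, 0.2387]
tcp_rot: [-0.478, -3.105, 0.001]
wrist_force: [1.4, 0.5, -0.2]
width: 0.992
grip_force: 0.0
```

Request:
{"name": "move_arm", "arguments": {"series": [8.5,-4.66,-3.68,0,0,0,0,8.5,-4.66,-3.68,0,0,0,0,8.5,-4.66,-3.68,0,0,0,0,8.5,-4.66,-3.68,0,0,0,0]}}

```text
time: 1.1
tool_pos: [0.4706, 0.2489, 0.239]
tcp_rot: [-0.478, -3.105, 0.0]
wrist_force: [0.4, 0.5, 0.0]
width: 0.995
grip_force: 0.0
```

Request:
{"name": "move_arm", "arguments": {"series": [6,0,0,0,0,0,10,6,0,0,0,0,0,10,6,0,0,0,0,0,10,6,0,0,0,0,0,10,6,0,0,0,0,0,10]}}

```text
time: 1.72
tool_pos: [0.4697, 0.2504, 0.2387]
tcp_rot: [-1.753, -2.606, 0.001]
wrist_force: [0.1, 0.3, 0.8]
width: 0.703
grip_force: 0.0
```

Request:
{"name": "move_arm", "arguments": {"series": [6,0,0,0,0,0,10,6,0,0,0,0,0,10,6,0,0,0,0,0,10,6,0,0,0,0,0,10,6,0,0,0,0,0,10]}}

```text
time: 2.35
tool_pos: [0.4697, 0.2505, 0.2387]
tcp_rot: [-2.691, -1.622, 0.002]
wrist_force: [-0.3, 0.0, -0.3]
width: 0.706
grip_force: 0.0
```

Request:
{"name": "move_arm", "arguments": {"series": [6,0,0,0,0,0,10]}}

```text
time: 2.48
tool_pos: [0.4697, 0.2505, 0.2387]
tcp_rot: [-2.822, -1.381, 0.002]
wrist_force: [-0.1, 0.2, -0.3]
width: 0.703
grip_force: 0.0
```

```bash
sed -i 's/np.abs(d).max()\/6+1e-6/np.linalg.norm(d)\/6.1/' h.py; python3 -c "
from h import *
s=read_state();print(s['tool_pos'],s['time'],s['q'],s['width'])
plan((.3745,-.2257,.12,-37.4),(.3745,-.2257,.016,None))"
```

```text
[0.46970724 0.25050288 0.23870946] 2.475 [ 4.43151266e-01 -5.63471891e-03  1.90752427e+00  1.51903151e-06
  1.24076178e+00  1.10381398e+00] 0.703191963314807
shift [-43.43  21.71  11.9 ] rows 9 each [-4.83  2.41  1.32]  turn [-0.   0.1 -0.5] rows 1 each [-0.03  0.05 -0.45]
shift [ 0.   0.  10.4] rows 2 each [0.  0.  5.2]  turn [0. 0. 0.] rows 0 each [0. 0. 0.]
```

Request:
{"name": "move_arm", "arguments": {"series": [5.5,-4.83,2.41,1.32,0,0,0,5.5,-4.83,2.41,1.32,0,0,0,5.5,-4.83,2.41,1.32,0,0,0,5.5,-4.83,2.41,1.32,0,0,0,5.5,-4.83,2.41,1.32,0,0,0]}}

```text
time: 3.1
tool_pos: [0.4177, -0.0157, 0.1727]
tcp_rot: [2.817, 1.39, 0.0]
wrist_force: [0.6, -1.0, -0.9]
width: 0.642
grip_force: 0.0
```

Request:
{"name": "move_arm", "arguments": {"series": [5.5,-4.83,2.41,1.32,0,0,0,5.5,-4.83,2.41,1.32,0,0,0,5.5,-4.83,2.41,1.32,0,0,0,5.5,-4.83,2.41,1.32,0,0,0,5.5,0,0,0,0,0,-0.5]}}

```text
time: 3.72
tool_pos: [0.3756, -0.2286, 0.1194]
tcp_rot: [-2.814, -1.393, 0.002]
wrist_force: [-0.4, 0.4, -0.2]
width: 0.645
grip_force: 0.0
```

```bash
python3 -c "
from h import *
c=calibration('wrist'); im=read_camera('wrist'); cv2.imwrite('pics/w1.png',im[:,:,::-1]); np.savez('w1.npz',**c)
s=read_state();print(s['tool_pos'],s['time'],s['q'],s['width'])
plan((.3745,-.2257,.016,-37.4))
print(w2px('wrist',[[.3745,-.2257,.033]],c))"
```

```text
[ 0.3762043  -0.22701862  0.11967662] 3.775 [-5.99843060e-01 -7.61059645e-02  2.20898797e+00  2.97156276e-04
  1.01085858e+00  4.96715534e-02] 0.6363455812844727
shift [ 0.   -0.19 10.37] rows 2 each [ 0.   -0.1   5.18]  turn [-0.1 -0.   0.2] rows 1 each [-0.12 -0.01  0.18]
[[321.95377505 245.82880592]]
```

View pics/w1.png

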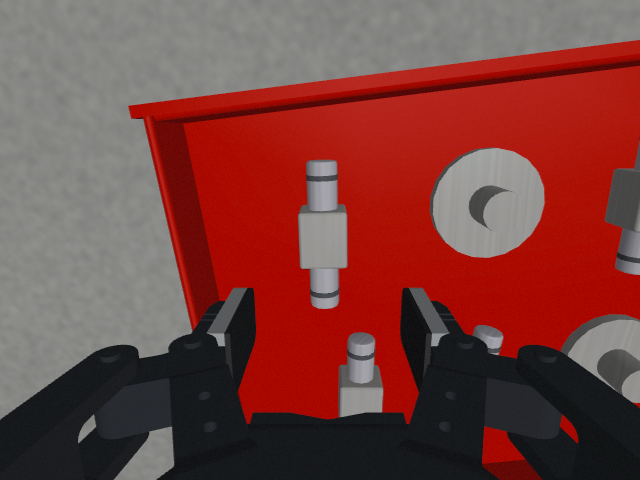

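The wrist view shows S2's collar top at about (323,237), and it lines up with the jaws.

```bash
python3 -c "
from h import *
c=dict(np.load('w1.npz')); P=px2w('wrist',[[323,237],[322,164],[325,305]],[.033,.023,.023],c); print(P)
plan((*P[0][:2],.016,-37.4))"
```

```text
[[ 0.37816889 -0.22189402  0.033     ]
 [ 0.40207256 -0.18950526  0.023     ]
 [ 0.350629   -0.25971465  0.023     ]]
shift [ 0.53 -0.13 10.37] rows 2 each [ 0.26 -0.07  5.18]  turn [-0.1 -0.   0.2] rows 1 each [-0.12 -0.01  0.18]
```

Request:
{"name": "move_arm", "arguments": {"series": [5.5,0.35,-0.1,5.2,0,0,0,5.5,0,0,5.15,0,0,0,1.5,0,0,0,0,0,0,1.5,0,0,0,0,0,0,1.5,0,0,0,0,0,0], "grip_force": 60}}

```text
time: 4.4
tool_pos: [0.3803, -0.2233, 0.019]
tcp_rot: [2.809, 1.401, 0.003]
wrist_force: [-0.1, -0.3, -2.2]
width: 0.319
grip_force: 61.9
```

Request:
{"name": "move_arm", "arguments": {"series": [1.5,0,0,0,0,0,0,1.5,0,0,-4,0,0,0,1.5,0,0,-5,0,0,0,1.5,0,0,-5,0,0,0]}}

```text
time: 4.9
tool_pos: [0.3784, -0.2227, 0.1591]
tcp_rot: [2.811, 1.401, 0.001]
wrist_force: [0.9, -0.7, -2.6]
width: 0.311
grip_force: 61.9
```

```bash
python3 -c "
from h import *
im=read_camera('top'); cv2.imwrite('pics/t2.png',im[:,:,::-1])
s=read_state();print(s['tool_pos'],s['time'],s['q'],s['width'],s['grip_force'],s['wrist_force'])
plan((.595,-.066,.156,-92),(.595,-.066,.016,None))"
```

```text
[ 0.38241997 -0.2253036   0.16657687] 4.95 [-5.88534242e-01 -1.32371962e-01  2.16406141e+00  3.49304129e-07
  1.09743736e+00  5.77102190e-02] 0.3174448993897145 62.26944923400879 [ 1.24291938 -0.83332139  2.94793688]
shift [25.52  7.36  1.17] rows 5 each [5.1  1.47 0.23]  turn [ 0.6 -0.4 55. ] rows 6 each [ 0.11 -0.06  9.16]
shift [ 0.  0. 14.] rows 3 each [0.   0.   4.67]  turn [0. 0. 0.] rows 0 each [0. 0. 0.]
```

Request:
{"name": "move_arm", "arguments": {"series": [1.5,5.1,1.47,0.2,0,0,0,1.5,5.1,1.47,0.2,0,0,0,1.5,5.1,1.47,0.2,0,0,0,1.5,5.1,1.47,0.2,0,0,0,1.5,5.1,1.47,0.2,0,0,0]}}

```text
time: 5.58
tool_pos: [0.5923, -0.0624, 0.1475]
tcp_rot: [2.811, 1.401, 0.001]
wrist_force: [0.4, -0.5, -1.5]
width: 0.316
grip_force: 62.1
```

Request:
{"name": "move_arm", "arguments": {"series": [1.5,0,0,0,0,0,9,1.5,0,0,0,0,0,9,1.5,0,0,0,0,0,9,1.5,0,0,0,0,0,9,1.5,0,0,0,0,0,9]}}

```text
time: 6.2
tool_pos: [0.5909, -0.0635, 0.1474]
tcp_rot: [3.134, 0.21, 0.001]
wrist_force: [-0.3, 0.2, -2.1]
width: 0.315
grip_force: 62.1
```

Request:
{"name": "move_arm", "arguments": {"series": [1.5,0,0,0,0,0,10,1.5,0,0,0,0,0,0,1.5,0,0,0,0,0,0]}}

```text
time: 6.58
tool_pos: [0.5909, -0.0635, 0.1472]
tcp_rot: [3.141, -0.051, 0.001]
wrist_force: [0.2, 0.6, -1.3]
width: 0.313
grip_force: 62.1
```

```bash
python3 -c "
from h import *
im=read_camera('scene'); a=cv2.resize(im[180:380,220:440],None,fx=2.7,fy=2.7)[:,:,::-1]; cv2.imwrite('pics/s2.png',a)
s=read_state();print(s['tool_pos'],s['time'],s['q'],s['width'],s['grip_force'])
plan((.595,-.066,.018,-92))"
```

```text
[ 0.59088505 -0.06348009  0.14718369] 6.625 [-1.48929908e-01  1.86482586e-01  1.87498703e+00 -6.28773441e-06
  1.07983133e+00  1.45496245e+00] 0.3178480090258349 62.090102434158325
shift [ 0.42  0.24 12.92] rows 3 each [0.14 0.08 4.31]  turn [ 0.  -0.   0.1] rows 1 each [ 0.   -0.02  0.1 ]
```

View pics/s2.png

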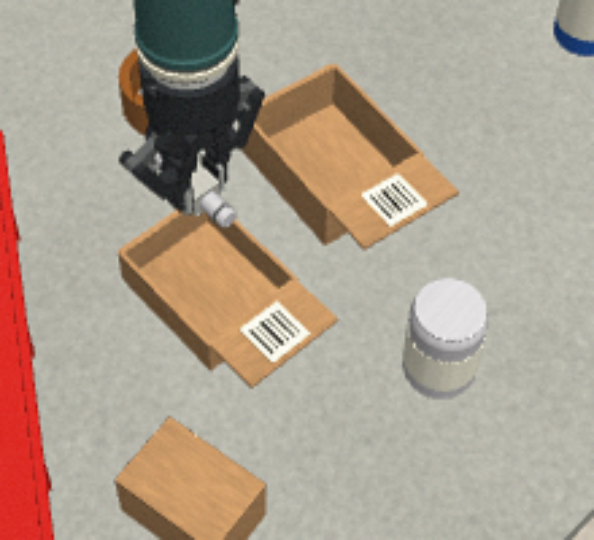

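The spigot is held above the low carton. Labels are at (322,303) and (366,253), so neither carton has moved.

Request:
{"name": "move_arm", "arguments": {"series": [1.5,0.4,0.2,4.4,0,0,0,1.5,0,0,4.4,0,0,0,1.5,0,0,3.0,0,0,0,1.5,0,0,1.1,0,0,0,1.5,0,0,0,0,0,0]}}

```text
time: 7.25
tool_pos: [0.595, -0.0656, 0.0182]
tcp_rot: [3.141, -0.054, -0.0]
wrist_force: [0.5, -0.2, -1.3]
width: 0.313
grip_force: 62.2
```

Request:
{"name": "move_arm", "arguments": {"series": [4.5,0,0,0,0,0,0,4.5,0,0,0,0,0,0,4.5,0,0,-4,0,0,0,4.5,0,0,-5,0,0,0,4.5,0,0,-5,0,0,0]}}

```text
time: 7.88
tool_pos: [0.595, -0.0656, 0.1602]
tcp_rot: [3.141, -0.055, 0.002]
wrist_force: [0.7, 0.2, -0.1]
width: 0.528
grip_force: 0.0
```

```bash
python3 -c "
from h import *
s=read_state();print(s['tool_pos'],s['time'],s['q'],s['width'],s['grip_force'])
plan((.532,-.3265,.13,-36),(.54,-.322,.016,None))"
```

```text
[ 0.59502056 -0.06559788  0.16019584] 7.875 [-1.51407451e-01  1.81497724e-01  1.85498362e+00 -2.28721319e-06
  1.10390164e+00  1.45445599e+00] 0.5275249007289821 0.0
shift [-5.39 26.29  3.02] rows 5 each [-1.08  5.26  0.6 ]  turn [  0.   -0.1 -56. ] rows 6 each [ 0.01 -0.01 -9.33]
shift [ 0.83  0.38 11.4 ] rows 2 each [0.42 0.19 5.7 ]  turn [0. 0. 0.] rows 0 each [0. 0. 0.]
```

Request:
{"name": "move_arm", "arguments": {"series": [5,-1.08,5.26,0.6,0,0,0,5,-1.08,5.26,0.6,0,0,0,5,-1.08,5.26,0.6,0,0,0,5,-1.08,5.26,0.6,0,0,0,5,-1.08,5.26,0.6,0,0,0]}}

```text
time: 8.5
tool_pos: [0.5316, -0.3285, 0.1291]
tcp_rot: [3.14, -0.055, 0.003]
wrist_force: [1.0, -0.1, 0.2]
width: 0.585
grip_force: 0.0
```

Request:
{"name": "move_arm", "arguments": {"series": [5,0,0,0,0,0,-9.3,5,0,0,0,0,0,-9.3,5,0,0,0,0,0,-9.3,5,0,0,0,0,0,-9.3,5,0,0,0,0,0,-9.3]}}

```text
time: 9.12
tool_pos: [0.532, -0.3268, 0.129]
tcp_rot: [2.903, 1.196, 0.002]
wrist_force: [0.4, -0.1, 0.1]
width: 0.588
grip_force: 0.0
```

Request:
{"name": "move_arm", "arguments": {"series": [5,0,0,0,0,0,-9.3,5,0,0,0,0,0,0]}}

```text
time: 9.38
tool_pos: [0.532, -0.3268, 0.1289]
tcp_rot: [2.802, 1.418, 0.001]
wrist_force: [-0.6, -0.3, 0.1]
width: 0.584
grip_force: 0.0
```

```bash
python3 -c "
from h import *
c=calibration('wrist'); im=read_camera('wrist'); cv2.imwrite('pics/w2.png',im[:,:,::-1]); np.savez('w2.npz',**c)
s=read_state();print(s['tool_pos'],s['time'],s['q'],s['width'])"
```

```text
[ 0.53189759 -0.32671079  0.12876004] 9.425 [-5.90716860e-01  2.57335987e-01  1.82518978e+00 -1.03644967e-05
  1.05778179e+00  4.43762177e-02] 0.5857791827417351
```

View pics/w2.png

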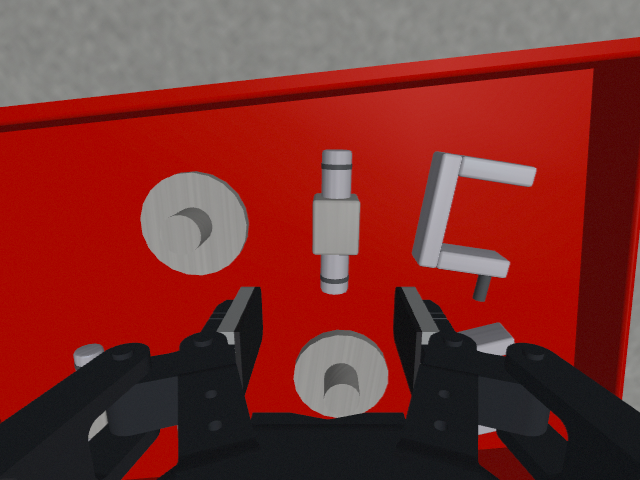

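The wrist view shows S1's collar at (336,224) with stub ends at (336,153) and (335,290). There is clear space on both sides for the jaws.

```bash
python3 -c "
from h import *
c=dict(np.load('w2.npz')); P=px2w('wrist',[[336,224],[336,153],[335,290]],[.033,.023,.023],c); print(P)
plan((*((P[0]+(P[1]+P[2])/2)/2)[:2],.016,-36))"
```

```text
[[ 0.54394082 -0.32032945  0.033     ]
 [ 0.56785654 -0.28768683  0.023     ]
 [ 0.51659229 -0.357344    0.023     ]]
shift [ 1.09  0.57 11.28] rows 2 each [0.54 0.29 5.64]  turn [ 0.1 -0.  -0.4] rows 1 each [ 0.07 -0.   -0.39]
```

Request:
{"name": "move_arm", "arguments": {"series": [5,1.1,0.55,1,0,0,0,5,0,0,5.3,0,0,0,5,0,0,5,0,0,0,1.5,0,0,0,0,0,0,1.5,0,0,0,0,0,0]}}

```text
time: 10.05
tool_pos: [0.5429, -0.3204, 0.0143]
tcp_rot: [-2.802, -1.419, 0.0]
wrist_force: [0.3, -0.3, -2.2]
width: 0.319
grip_force: 59.8
```

Request:
{"name": "move_arm", "arguments": {"series": [1.5,0,0,0,0,0,0,1.5,0,0,0,0,0,0,1.5,0,0,-4,0,0,0,1.5,0,0,-5,0,0,0,1.5,0,0,-5,0,0,0]}}

```text
time: 10.68
tool_pos: [0.542, -0.3205, 0.1559]
tcp_rot: [-2.801, -1.42, 0.001]
wrist_force: [1.3, -0.6, -1.1]
width: 0.313
grip_force: 59.8
```

```bash
python3 -c "
from h import *
s=read_state();print(s['tool_pos'],s['time'],s['q'],s['width'],s['grip_force'])
plan((.5705,.115,.158,-98.3),(.5705,.115,.018,None))"
```

```text
[ 0.54197918 -0.32053624  0.15594734] 10.675 [-5.73647838e-01  2.42712785e-01  1.78912579e+00  1.59622025e-05
  1.11073876e+00  5.88414294e-02] 0.31260494561134183 59.779168367385864
shift [ 36.81 -23.45  -0.18] rows 8 each [ 4.6  -2.93 -0.02]  turn [-0.   0.  62.1] rows 6 each [-1.000e-02  1.000e-02  1.034e+01]
shift [ 0.  0. 14.] rows 3 each [0.   0.   4.67]  turn [0. 0. 0.] rows 0 each [0. 0. 0.]
```

Request:
{"name": "move_arm", "arguments": {"series": [1.5,4.6,-2.93,0,0,0,0,1.5,4.6,-2.93,0,0,0,0,1.5,4.6,-2.93,0,0,0,0,1.5,4.6,-2.93,0,0,0,0]}}

```text
time: 11.18
tool_pos: [0.5563, -0.1015, 0.1551]
tcp_rot: [2.802, 1.42, 0.001]
wrist_force: [0.7, 0.9, -2.0]
width: 0.319
grip_force: 60.1
```

Request:
{"name": "move_arm", "arguments": {"series": [1.5,4.6,-2.93,0,0,0,0,1.5,4.6,-2.93,0,0,0,0,1.5,4.6,-2.93,0,0,0,0,1.5,4.6,-2.93,0,0,0,0]}}

```text
time: 11.68
tool_pos: [0.5705, 0.1162, 0.1551]
tcp_rot: [2.802, 1.42, 0.0]
wrist_force: [0.6, 0.4, -1.9]
width: 0.319
grip_force: 60.1
```

Request:
{"name": "move_arm", "arguments": {"series": [1.5,0,0,0,0,0,10.3,1.5,0,0,0,0,0,10.3,1.5,0,0,0,0,0,10.3,1.5,0,0,0,0,0,10.3,1.5,0,0,0,0,0,10.3]}}

```text
time: 12.3
tool_pos: [0.5704, 0.1145, 0.1548]
tcp_rot: [3.141, 0.053, -0.001]
wrist_force: [-0.6, -0.2, -1.5]
width: 0.319
grip_force: 59.9
```

Request:
{"name": "move_arm", "arguments": {"series": [1.5,0,0,0,0,0,10.3,1.5,0,0,0,0,0,0,1.5,0,0,0,0,0,0]}}

```text
time: 12.68
tool_pos: [0.5707, 0.1144, 0.1549]
tcp_rot: [3.134, -0.215, -0.0]
wrist_force: [1.4, 0.3, -1.8]
width: 0.314
grip_force: 59.9
```

```bash
python3 -c "
from h import *
im=read_camera('scene'); a=cv2.resize(im[180:380,220:440],None,fx=2.7,fy=2.7)[:,:,::-1]; cv2.imwrite('pics/s3.png',a)
s=read_state();print(s['tool_pos'],s['time'],s['q'],s['width'],s['grip_force'])
plan((.5705,.115,.018,-98.3))"
```

```text
[0.57074606 0.11448568 0.1549533 ] 12.725 [1.55171805e-01 1.57107120e-01 1.89396789e+00 4.70527587e-06
 1.09058494e+00 1.86367802e+00] 0.3137308327572036 59.940564036369324
shift [-0.03 -0.05 13.7 ] rows 3 each [-0.01 -0.02  4.57]  turn [0.  0.  0.4] rows 1 each [0.   0.   0.41]
```

View pics/s3.png

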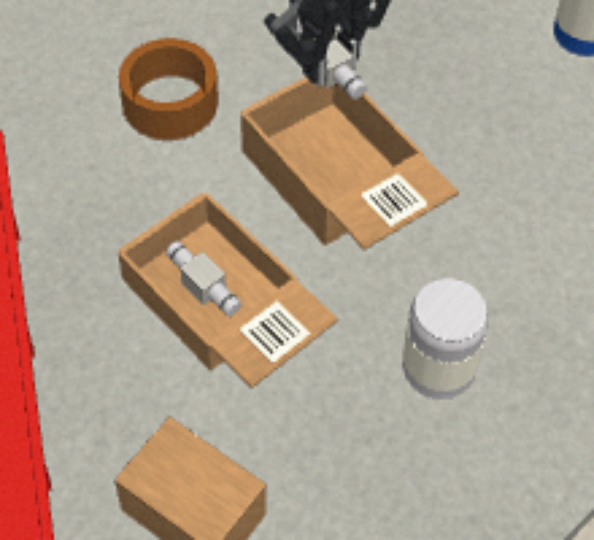

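The first spigot lies centred in the low carton at crop (203,280), and neither carton has moved. Now I'll lower the second spigot into the mid carton.

Request:
{"name": "move_arm", "arguments": {"series": [1.5,0,0,5,0,0,0,1.5,0,0,5,0,0,0,1.5,0,0,3,0,0,0,1.5,0,0,0.9,0,0,0,1.5,0,0,0,0,0,0]}}

```text
time: 13.35
tool_pos: [0.571, 0.1145, 0.016]
tcp_rot: [3.134, -0.219, -0.0]
wrist_force: [0.6, -0.4, -1.0]
width: 0.313
grip_force: 60.0
```

Request:
{"name": "move_arm", "arguments": {"series": [4.5,0,0,0,0,0,0,4.5,0,0,0,0,0,0,4.5,0,0,-4,0,0,0,4.5,0,0,-5,0,0,0,4.5,0,0,-6,0,0,0]}}

```text
time: 13.98
tool_pos: [0.5704, 0.1142, 0.1678]
tcp_rot: [3.133, -0.22, -0.0]
wrist_force: [0.6, -0.4, -0.4]
width: 0.523
grip_force: 0.0
```

```bash
python3 -c "
from h import *
s=read_state();print(s['tool_pos'],s['time'],s['q'],s['width'],s['grip_force'])
plan((.4106,.3711,.25,-36.7))"
```

```text
[0.57036321 0.11416699 0.16777036] 13.975 [ 1.55009512e-01  1.44570176e-01  1.88301315e+00 -5.24535575e-04
  1.11443337e+00  1.86593297e+00] 0.5231734434190445 0.0
shift [-19.41 -23.21  -8.23] rows 6 each [-3.23 -3.87 -1.37]  turn [  0.    0.  -61.3] rows 6 each [ 0.000e+00  1.000e-02 -1.022e+01]
```

Both spigots are placed. Next I'll hover over the scanner and refine its pose with the wrist camera.

Request:
{"name": "move_arm", "arguments": {"series": [6,-3.23,-3.87,-1.37,0,0,0,6,-3.23,-3.87,-1.37,0,0,0,6,-3.23,-3.87,-1.37,0,0,0,6,-3.23,-3.87,-1.37,0,0,0,6,-3.23,-3.87,-1.37,0,0,0]}}

```text
time: 14.6
tool_pos: [0.4374, 0.3299, 0.2366]
tcp_rot: [-3.133, 0.22, -0.004]
wrist_force: [0.6, 0.2, 0.2]
width: 0.702
grip_force: 0.0
```

Request:
{"name": "move_arm", "arguments": {"series": [6,-3.23,-3.87,-1.37,0,0,0,6,0,0,0,0,0,-10,6,0,0,0,0,0,-10,6,0,0,0,0,0,-10,6,0,0,0,0,0,-10]}}

```text
time: 15.22
tool_pos: [0.4116, 0.3715, 0.2497]
tcp_rot: [-3.017, -0.875, -0.004]
wrist_force: [1.1, -0.1, 0.3]
width: 0.701
grip_force: 0.0
```

Request:
{"name": "move_arm", "arguments": {"series": [6,0,0,0,0,0,-10,6,0,0,0,0,0,-10,6,0,0,0,0,0,-1.3,6,0,0,0,0,0,0,6,0,0,0,0,0,0]}}

```text
time: 15.85
tool_pos: [0.4114, 0.3715, 0.2485]
tcp_rot: [-2.809, -1.406, -0.001]
wrist_force: [1.0, 0.0, 0.6]
width: 0.702
grip_force: 0.0
```

```bash
python3 -c "
from h import *
c=calibration('wrist'); im=read_camera('wrist'); cv2.imwrite('pics/w3.png',im[:,:,::-1]); np.savez('w3.npz',**c)
cv2.imwrite('pics/t3.png',read_camera('top')[:,:,::-1])
s=read_state();print(s['tool_pos'],s['time'],s['q'],s['width'])"
```

```text
[0.41136337 0.37143501 0.24823674] 15.95 [ 6.89536646e-01  3.00649686e-02  1.85365490e+00 -7.35021615e-05
  1.25781650e+00  1.33142301e+00] 0.7023548549392987
```

View pics/w3.png

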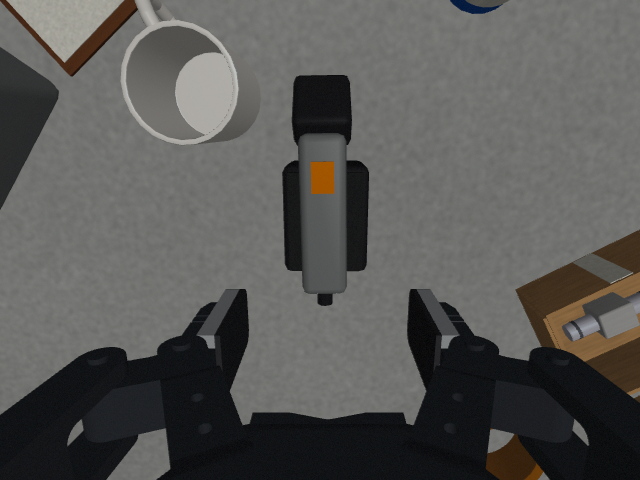

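The handle's top runs from about (323,136) to (325,291) and is aligned with the jaws. The stand spans (283–368, 162–270).

```bash
python3 -c "
from h import *
c=dict(np.load('w3.npz')); P=px2w('wrist',[[323,136],[325,291],[326,162],[326,270]],[.102,.102,.07,.07],c); print(P.round(4))
d=P[0]-P[1]; h=np.degrees(np.arctan2(d[1],d[0])); m=(P[0]+P[1])/2; print(np.hypot(*d[:2]),h,m); e=P[2]-P[3]; print('stand',np.hypot(*e[:2]),np.degrees(np.arctan2(e[1],e[0])),'seat',(P[2]+P[3])/2+.01*e/np.linalg.norm(e))
g=m+.02*d/np.linalg.norm(d); plan((*g[:2],.15,h-90),(*g[:2],.083,None))"
```

```text
[[0.4465 0.4224 0.102 ]
 [0.3797 0.3309 0.102 ]
 [0.4361 0.4052 0.07  ]
 [0.3833 0.3347 0.07  ]]
0.11326032544093181 53.849578623859514 [0.41307824 0.37663615 0.102     ]
stand 0.08808762375033219 53.199640323039894 seat [0.41567597 0.3779886  0.07      ]
shift [ 2.52 -0.2   9.82] rows 2 each [ 1.26 -0.1   4.91]  turn [ 0.  -0.  -0.6] rows 1 each [ 0.   -0.   -0.63]
shift [0.  0.  6.7] rows 2 each [0.   0.   3.35]  turn [0. 0. 0.] rows 0 each [0. 0. 0.]
```

Request:
{"name": "move_arm", "arguments": {"series": [6,2.4,-0.2,4.9,0,0,0,6,0,0,4.9,0,0,0,6,0,0,3.5,0,0,0,6,0,0,3.2,0,0,0,6,0,0,0,0,0,0]}}

```text
time: 16.58
tool_pos: [0.4219, 0.39, 0.0799]
tcp_rot: [2.807, 1.407, -0.011]
wrist_force: [0.2, -0.2, 0.0]
width: 0.705
grip_force: 0.0
```

Request:
{"name": "move_arm", "arguments": {"series": [2,0,0,0,0,0,0,2,0,0,0,0,0,0,2,0,0,0,0,0,0,2,0,0,0,0,0,0,2,0,0,0,0,0,0], "grip_force": 100}}

```text
time: 17.2
tool_pos: [0.4255, 0.3932, 0.0856]
tcp_rot: [-2.807, -1.408, -0.006]
wrist_force: [-0.7, 0.2, 6.4]
width: 0.372
grip_force: 100.8
```

```bash
python3 -c "
from h import *
s=read_state();print(s['tool_pos'],s['tcp_rot'],s['time'],s['q'],s['width'],s['grip_force'],s['wrist_force'])
np.savez('grasp.npz',p=s['tool_pos'],r=s['tcp_rot'])
x=R.from_rotvec(s['tcp_rot']).as_matrix()[:,0]; print(np.degrees(np.arctan2(x[1],x[0])))"
```

```text
[0.425467   0.39319579 0.08562178] [-2.80710533 -1.40789231 -0.00640958] 17.2 [7.02883554e-01 2.24802953e-01 1.95619481e+00 2.53935553e-04
 9.56344137e-01 1.34376672e+00] 0.37245708633535346 100.77284216880798 [-0.65354909  0.16896571  6.40877958]
53.271827403984155
```

Request:
{"name": "move_arm", "arguments": {"series": [2,0,0,-2,0,0,0,2,0,0,-5,0,0,0,2,0,0,-5,0,0,0,2,0,0,0,0,0,0]}}

```text
time: 17.7
tool_pos: [0.427, 0.3942, 0.21]
tcp_rot: [-2.806, -1.408, -0.017]
wrist_force: [0.4, 0.5, -3.1]
width: 0.378
grip_force: 99.9
```

```bash
python3 -c "
from h import *
s=read_state();print(s['tool_pos'],s['time'],s['width'],s['grip_force'],s['wrist_force'])
a=cv2.imread('pics/top0.png'); b=read_camera('top')[:,:,::-1].copy(); cv2.imwrite('pics/t4.png',b)
for (u,v) in ((289.6,208.2),(356.4,199.4)):
    u,v=int(u),int(v); T=a[v-12:v+13,u-12:u+13]; W=b[v-40:v+41,u-40:u+41]
    m=cv2.matchTemplate(W,T,cv2.TM_CCOEFF_NORMED); _,q,_,l=cv2.minMaxLoc(m); print(q,l[0]-28,l[1]-28)
plan((.545,-.069,.20,-90),(.545,-.069,.148,None))
im=read_camera('scene'); cv2.imwrite('pics/s4.png',cv2.resize(im[60:240,290:490],None,fx=3,fy=3)[:,:,::-1])
"
```

```text
[0.42697632 0.39417689 0.20998746] 17.7 0.37766671624685916 99.92691993713379 [ 0.4069817   0.51358207 -3.09115022]
0.8780842423439026 1 0
0.9975441098213196 0 0
shift [-29.87  37.2    0.55] rows 8 each [-3.73  4.65  0.07]  turn [-0.1 -0.3 53.3] rows 6 each [-0.01 -0.06  8.88]
shift [0.  0.  5.2] rows 1 each [0.  0.  5.2]  turn [0. 0. 0.] rows 0 each [0. 0. 0.]
```

View pics/s4.png

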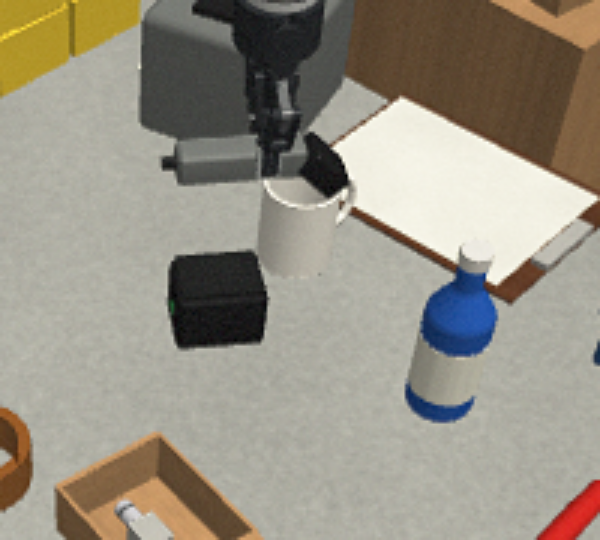

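The scanner is held level and clear of its stand. The stand spans about (170–265, 255–345) in the crop. Now I'll move to the low label.

Request:
{"name": "move_arm", "arguments": {"series": [2,-3.73,4.65,0.07,0,0,0,2,-3.73,4.65,0.07,0,0,0,2,-3.73,4.65,0.07,0,0,0,2,-3.73,4.65,0.07,0,0,0]}}

```text
time: 18.3
tool_pos: [0.4822, 0.1588, 0.1977]
tcp_rot: [-2.807, -1.409, 0.007]
wrist_force: [0.3, 0.1, -2.4]
width: 0.377
grip_force: 100.2
```

Request:
{"name": "move_arm", "arguments": {"series": [2,-3.73,4.65,0.07,0,0,0,2,-3.73,4.65,0.07,0,0,0,2,-3.73,4.65,0.07,0,0,0,2,-3.73,4.65,0.07,0,0,0]}}

```text
time: 18.8
tool_pos: [0.5421, -0.0713, 0.1949]
tcp_rot: [-2.806, -1.407, 0.006]
wrist_force: [-0.2, 0.2, -2.4]
width: 0.376
grip_force: 100.2
```

Request:
{"name": "move_arm", "arguments": {"series": [2,0,0,0,0,0,9,2,0,0,0,0,0,9,2,0,0,0,0,0,9,2,0,0,0,0,0,9,2,0,0,0,0,0,9]}}

```text
time: 19.42
tool_pos: [0.5417, -0.0694, 0.1946]
tcp_rot: [-3.133, -0.218, 0.009]
wrist_force: [0.7, 0.0, -2.5]
width: 0.378
grip_force: 100.3
```

Request:
{"name": "move_arm", "arguments": {"series": [2,0,0,0,0,0,8.3,2,0,0,0,0,0,0,2,0,0,0,0,0,0]}}

```text
time: 19.8
tool_pos: [0.5429, -0.0695, 0.1961]
tcp_rot: [-3.141, -0.003, 0.004]
wrist_force: [0.2, 1.0, -1.9]
width: 0.378
grip_force: 100.3
```

```bash
python3 -c "
from h import *
a=cv2.imread('pics/top0.png'); 
c=calibration('wrist'); w=read_camera('wrist'); np.savez('w4.npz',**c)
b=read_camera('top')[:,:,::-1].copy(); cv2.imwrite('pics/t5.png',b)
s=read_state();print(s['tool_pos'],s['tcp_rot'],s['time'],s['q'],s['width'],s['grip_force'])
for (u,v) in ((289.6,208.2),(356.4,199.4)):
    u,v=int(u),int(v); T=a[v-12:v+13,u-12:u+13]; W=b[v-40:v+41,u-40:u+41]
    m=cv2.matchTemplate(W,T,cv2.TM_CCOEFF_NORMED); _,q,_,l=cv2.minMaxLoc(m); print(q,l[0]-28,l[1]-28)
plan((.545,-.069,.148,-90))
t=cv2.resize(b[150:300,240:400],(400,375),interpolation=cv2.INTER_CUBIC); ww=cv2.resize(w,(400,300))[:,:,::-1]
cv2.imwrite('pics/m5.png',np.hstack([t,np.vstack([ww,np.zeros((75,400,3),np.uint8)])]))
"
```

```text
[ 0.54337269 -0.06962855  0.19686043] [-3.14141400e+00 -1.79881611e-03  2.09363677e-03] 19.9 [-1.72881499e-01  5.61877404e-02  1.92355875e+00 -6.01927105e-05
  1.16318971e+00  1.39679350e+00] 0.3789809547498079 100.3317654132843
0.8763582706451416 1 0
0.4638984799385071 0 0
shift [ 0.17 -0.06  4.89] rows 1 each [ 0.17 -0.06  4.89]  turn [-0.   0.1  0.1] rows 1 each [-0.01  0.08  0.07]
```

View pics/m5.png

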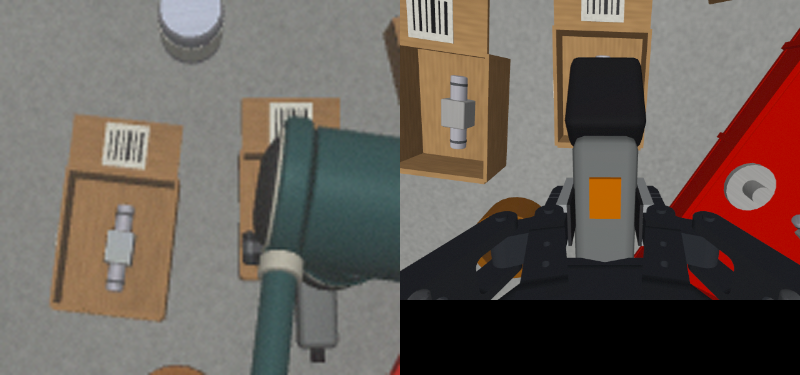

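The mid label at crop (125,145) and the low label at crop (290,118) are both where they were. I'll descend to the low label and hold.

Request:
{"name": "move_arm", "arguments": {"series": [2,0.17,-0.05,2.5,0,0,0,2,0,0,2.4,0,0,0,2,0,0,0,0,0,0,2,0,0,0,0,0,0,2,0,0,0,0,0,0]}}

```text
time: 20.52
tool_pos: [0.5467, -0.0694, 0.1501]
tcp_rot: [3.141, -0.0, 0.004]
wrist_force: [0.7, 0.2, -2.8]
width: 0.377
grip_force: 100.4
```

```bash
python3 -c "
from h import *
im=read_camera('scene'); cv2.imwrite('pics/s5.png',cv2.resize(im[200:360,230:430],None,fx=4,fy=3.75,interpolation=cv2.INTER_CUBIC)[:,:,::-1])
s=read_state();print(s['tool_pos'],s['tcp_rot'],s['time'],s['width'],s['grip_force'])
A=R.from_rotvec(s['tcp_rot'])
# scanner in tool: origin at (-.021,0,+.0156) , x=tool x, z=-tool z
o=s['tool_pos']+A.apply([-.021,0,.0156]); X=A.apply([1,0,0]);Z=-A.apply([0,0,1])
w=o+.0945*X-.0165*Z; L=np.array([.6886,-.0693,.045]); sx=(X-Z)/2**.5; sz=(X+Z)/2**.5
d=L-w; print('window',w,'x',d@sx,'y',d@np.cross(sz,sx),'z',d@sz)
P=np.array([o+60*X*.001,o-.06*X,o+.06*X+.032*Z,o-.06*X+.032*Z,w,L])
print(((w2px('scene',P)-[230,200])*[4,3.75]).round(0))
"
```

```text
[ 0.54654363 -0.0693761   0.15001539] [ 3.14116027e+00 -2.85609405e-04  3.78244713e-03] 20.575 0.37703236232334214 100.36960244178772
window [ 0.62012072 -0.06940324  0.1180925 ] x 0.10009816054408421 y 0.00014715026368442046 z -0.003503095182379159
[[241. 205.]
 [111.  97.]
 [239. 174.]
 [106.  64.]
 [282. 254.]
 [363. 387.]]
```

View pics/s5.png

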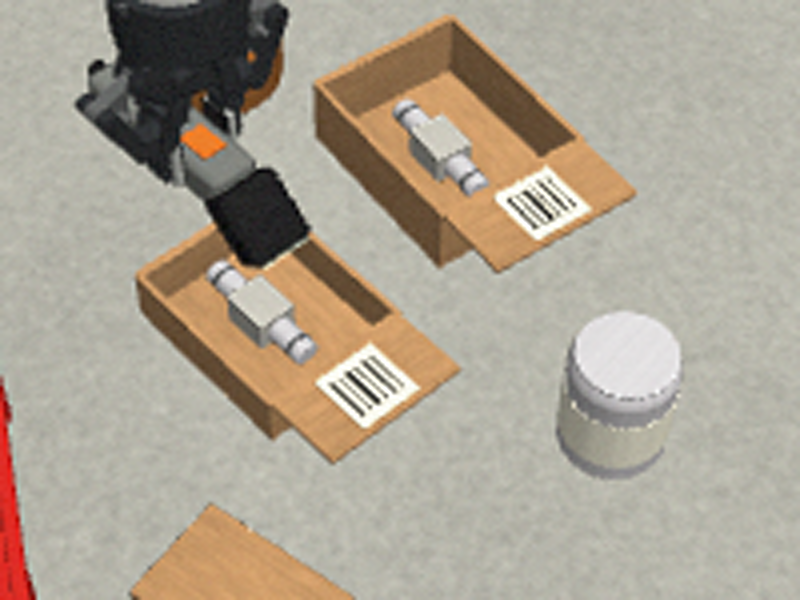

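The low label at crop (368,385) and the window at about (280,250) match the prediction, so the aim is within about 4 mm. I'll hold here.

Request:
{"name": "move_arm", "arguments": {"series": [2,0,0,0,0,0,0,2,0,0,0,0,0,0,2,0,0,0,0,0,0,2,0,0,0,0,0,0,2,0,0,0,0,0,0]}}

```text
time: 21.2
tool_pos: [0.5455, -0.0692, 0.1485]
tcp_rot: [3.142, -0.001, -0.0]
wrist_force: [-1.0, 0.1, -1.9]
width: 0.374
grip_force: 100.4
```

Request:
{"name": "move_arm", "arguments": {"series": [2,0,0,0,0,0,0,2,0,0,0,0,0,0,2,0,0,0,0,0,0,2,0,0,0,0,0,0,2,0,0,0,0,0,0]}}

```text
time: 21.82
tool_pos: [0.5456, -0.0692, 0.1486]
tcp_rot: [3.142, -0.001, -0.0]
wrist_force: [0.2, -0.1, -2.2]
width: 0.377
grip_force: 100.4
```

Request:
{"name": "move_arm", "arguments": {"series": [2,0,0,0,0,0,0,2,0,0,0,0,0,0,2,0,0,0,0,0,0,2,0,0,0,0,0,0,2,0,0,0,0,0,0]}}

```text
time: 22.45
tool_pos: [0.5456, -0.0692, 0.1486]
tcp_rot: [3.142, -0.001, 0.0]
wrist_force: [-0.4, -0.3, -3.1]
width: 0.379
grip_force: 100.4
```

```bash
python3 -c "
from h import *
def blob(im,u,v,r=22):
    g=cv2.cvtColor(im[v-r:v+r,u-r:u+r],cv2.COLOR_BGR2HSV); m=((g[...,1]<60)).astype(np.uint8)
    # label = low-saturation region enclosed by brown flap
    n,l,st,ce=cv2.connectedComponentsWithStats(m); k=[i for i in range(1,n) if 60<st[i,4]<600 and st[i,0]>0 and st[i,1]>0 and st[i,0]+st[i,2]<2*r and st[i,1]+st[i,3]<2*r]
    return [(ce[i]+[u-r,v-r],st[i,4]) for i in k]
a=cv2.imread('pics/top0.png'); b=read_camera('top')[:,:,::-1].copy(); cv2.imwrite('pics/t6.png',b)
for im in (a,b):
    for c,ar in blob(im,290,208): print(c,ar,px2w('top',c,.061))
s=read_state(); print(s['time'],s['tool_pos'])
plan((.6675-.1415,.1005,.20,None),(.6675-.1415,.1005,.166,None))
"
```

```text
[289.18936877 207.73754153] 301 [[0.6693585  0.10241498 0.061     ]]
[289.85953177 207.78929766] 299 [[0.6691741  0.10072702 0.061     ]]
22.5 [ 0.54558028 -0.06919662  0.14858353]
shift [ -1.96 -16.97  -5.14] rows 3 each [-0.65 -5.66 -1.71]  turn [0. 0. 0.] rows 0 each [0. 0. 0.]
shift [-0.   0.   3.4] rows 1 each [-0.   0.   3.4]  turn [0. 0. 0.] rows 0 each [0. 0. 0.]
```

Request:
{"name": "move_arm", "arguments": {"series": [2,-0.68,-5.66,-0.52,0,0,0,2,-0.68,-5.66,-0.52,0,0,0,2,-0.68,-5.66,-0.52,0,0,0,2,0,0,0,0,0,0,2,0,0,0,0,0,0]}}

```text
time: 23.12
tool_pos: [0.5252, 0.1007, 0.1642]
tcp_rot: [3.141, 0.002, 0.0]
wrist_force: [-1.0, -0.4, -3.0]
width: 0.376
grip_force: 100.9
```

```bash
python3 -c "
from h import *
im=read_camera('scene'); cv2.imwrite('pics/s6.png',cv2.resize(im[180:340,230:430],None,fx=4,fy=3.75,interpolation=cv2.INTER_CUBIC)[:,:,::-1])
s=read_state();print(s['tool_pos'],s['tcp_rot'],s['time'],s['width'],s['grip_force'])
A=R.from_rotvec(s['tcp_rot'])
o=s['tool_pos']+A.apply([-.021,0,.0156]); X=A.apply([1,0,0]);Z=-A.apply([0,0,1])
w=o+.0945*X-.0165*Z; L=np.array([.669,.1007,.061]); sx=(X-Z)/2**.5; sz=(X+Z)/2**.5
d=L-w; print('window',w,'x',d@sx,'y',d@np.cross(sz,sx),'z',d@sz)
print(((w2px('scene',[w,L])-[230,180])*[4,3.75]).round(0))
"
```

```text
[0.52520004 0.10004811 0.1640668 ] [ 3.14101939e+00 -4.89644292e-04 -2.87054528e-04] 23.175 0.37798988948659545 100.87026000022888
window [0.59869417 0.1000068  0.13195338] x 0.09988497747272285 y 0.000755793665714962 z -0.00043949647935599717
[[465. 152.]
 [541. 279.]]
```

View pics/s6.png

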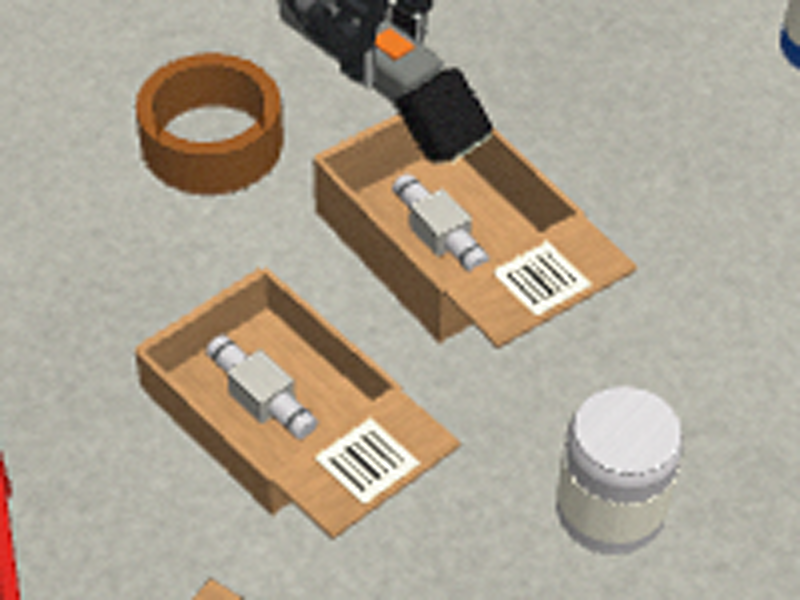

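The mid label is at crop (543,277), as predicted at (541,279). I'll hold, then check it again.

Request:
{"name": "move_arm", "arguments": {"series": [2,0,0,0,0,0,0,2,0,0,0,0,0,0,2,0,0,0,0,0,0,2,0,0,0,0,0,0,2,0,0,0,0,0,0]}}

```text
time: 23.8
tool_pos: [0.5252, 0.1005, 0.1642]
tcp_rot: [-3.142, 0.001, 0.0]
wrist_force: [0.3, -0.4, -1.3]
width: 0.38
grip_force: 100.9
```

Request:
{"name": "move_arm", "arguments": {"series": [2,0,0,0,0,0,0,2,0,0,0,0,0,0,2,0,0,0,0,0,0,2,0,0,0,0,0,0,2,0,0,0,0,0,0]}}

```text
time: 24.42
tool_pos: [0.5252, 0.1006, 0.1642]
tcp_rot: [3.142, -0.0, 0.0]
wrist_force: [-0.7, 0.1, -2.0]
width: 0.377
grip_force: 100.9
```

Request:
{"name": "move_arm", "arguments": {"series": [2,0,0,0,0,0,0,2,0,0,0,0,0,0,2,0,0,0,0,0,0,2,0,0,0,0,0,0,2,0,0,0,0,0,0]}}

```text
time: 25.05
tool_pos: [0.5252, 0.1006, 0.1642]
tcp_rot: [3.142, -0.001, 0.0]
wrist_force: [-0.6, -1.0, -3.0]
width: 0.38
grip_force: 100.9
```

```bash
python3 -c "
from h import *
b=read_camera('scene')[:,:,::-1].copy(); cv2.imwrite('pics/s7.png',b)
a=cv2.imread('pics/scene0.png')
for (u,v) in ((366,254),(321,303)):
    T=a[v-12:v+13,u-12:u+13]; W=b[v-40:v+41,u-40:u+41]
    m=cv2.matchTemplate(W,T,cv2.TM_CCOEFF_NORMED); _,q,_,l=cv2.minMaxLoc(m); print(q,l[0]-28,l[1]-28)
s=read_state(); print(s['time'],s['tool_pos'],s['grip_force'])
g=np.load('grasp.npz'); p=g['p']; print(p)
x=R.from_rotvec(g['r']).as_matrix()[:,0]; h=np.degrees(np.arctan2(x[1],x[0]))
plan((.5252,.1005,.21,None),(p[0],p[1],.21,h-90),(*p,None))
"
```

```text
0.8842206597328186 -1 0
0.9981644749641418 0 0
25.1 [0.52524092 0.10061709 0.16419325] 100.87690114974976
[0.425467   0.39319579 0.08562178]
shift [-0.    0.01 -4.58] rows 1 each [-0.    0.01 -4.58]  turn [0. 0. 0.] rows 0 each [0. 0. 0.]
shift [ -9.98 -29.27  -0.  ] rows 6 each [-1.66 -4.88 -0.  ]  turn [  0.   -0.  -53.3] rows 6 each [ 0.   -0.   -8.88]
shift [ 0.    0.   12.44] rows 3 each [0.   0.   4.15]  turn [0. 0. 0.] rows 0 each [0. 0. 0.]
```

Request:
{"name": "move_arm", "arguments": {"series": [2,0,0,-4.6,0,0,0,2,0,0,0,0,0,-9,2,0,0,0,0,0,-9,2,0,0,0,0,0,-9,2,0,0,0,0,0,-9]}}

```text
time: 25.72
tool_pos: [0.5252, 0.1006, 0.2102]
tcp_rot: [-2.985, -0.978, 0.0]
wrist_force: [-0.5, -0.2, -1.9]
width: 0.377
grip_force: 101.0
```

Request:
{"name": "move_arm", "arguments": {"series": [2,0,0,0,0,0,-9,2,0,0,0,0,0,-8.3,2,0,0,0,0,0,0,2,0,0,0,0,0,0]}}

```text
time: 26.22
tool_pos: [0.5252, 0.1006, 0.2101]
tcp_rot: [-2.81, -1.405, 0.0]
wrist_force: [-0.5, 0.2, -2.0]
width: 0.377
grip_force: 101.0
```

```bash
python3 -c "
from h import *
g=np.load('grasp.npz'); p=g['p']
plan((p[0],p[1],.17,-36.7),(*p,None))
"
```

```text
shift [ 17.43 -25.53   4.02] rows 6 each [ 2.9  -4.25  0.67]  turn [-0.   0.  -0.2] rows 1 each [-0.01  0.   -0.16]
shift [0.   0.   8.44] rows 2 each [0.   0.   4.22]  turn [0. 0. 0.] rows 0 each [0. 0. 0.]
```

Request:
{"name": "move_arm", "arguments": {"series": [2,2.9,-4.25,0.67,0,0,0,2,2.9,-4.25,0.67,0,0,0,2,2.9,-4.25,0.67,0,0,0,2,2.9,-4.25,0.67,0,0,0,2,2.9,-4.25,0.67,0,0,0]}}

```text
time: 26.85
tool_pos: [0.441, 0.3455, 0.1767]
tcp_rot: [2.809, 1.406, 0.001]
wrist_force: [1.0, 1.1, -1.8]
width: 0.375
grip_force: 101.0
```

Request:
{"name": "move_arm", "arguments": {"series": [2,2.9,-4.25,0.67,0,0,0,2,0,0,0,0,0,0,2,0,0,4,0,0,0,2,0,0,2.5,0,0,0,2,0,0,0,0,0,0]}}

```text
time: 27.48
tool_pos: [0.4234, 0.3902, 0.1025]
tcp_rot: [2.808, 1.406, -0.009]
wrist_force: [-0.2, -0.6, -2.7]
width: 0.377
grip_force: 101.0
```

```bash
python3 -c "
from h import *
g=np.load('grasp.npz'); p=g['p']; s=read_state(); print(s['tool_pos'],s['wrist_force'],s['tcp_rot'])
plan((*p,-36.73))
"
```

```text
[0.42340898 0.39023165 0.10245938] [-0.2377638  -0.60973781 -2.6523427 ] [ 2.80756682  1.40565881 -0.00901743]
shift [ 0.37 -0.01  1.68] rows 1 each [ 0.37 -0.01  1.68]  turn [-0.1  0.3 -0.1] rows 1 each [-0.06  0.34 -0.08]
```

Request:
{"name": "move_arm", "arguments": {"series": [2,0.3,0,1,0,0,0,2,0,0,0.5,0,0,0,2,0,0,0,0,0,0,2,0,0,0,0,0,0]}}

```text
time: 27.98
tool_pos: [0.427, 0.3952, 0.0906]
tcp_rot: [-2.808, -1.408, -0.001]
wrist_force: [0.5, -0.4, -2.7]
width: 0.373
grip_force: 101.0
```

Request:
{"name": "move_arm", "arguments": {"series": [2,-0.2,0,0.3,0,0,0,2,0,0,0.2,0,0,0,2,0,0,0,0,0,0,2,0,0,0,0,0,0]}}

```text
time: 28.48
tool_pos: [0.4253, 0.3932, 0.0857]
tcp_rot: [2.808, 1.409, -0.001]
wrist_force: [-3.1, -2.4, 6.1]
width: 0.376
grip_force: 101.9
```

Contact again, in the same pose and with the same force as at pickup. I'll release and back off upwards.

Request:
{"name": "move_arm", "arguments": {"series": [6.5,0,0,0,0,0,0,6.5,0,0,0,0,0,0,6.5,0,0,0,0,0,0,6.5,0,0,-2,0,0,0,6.5,0,0,-3,0,0,0]}}

```text
time: 29.1
tool_pos: [0.425, 0.3929, 0.1355]
tcp_rot: [2.808, 1.408, -0.003]
wrist_force: [0.7, -0.1, 0.8]
width: 0.76
grip_force: 0.0
```

Request:
{"name": "move_arm", "arguments": {"series": [6.5,-2,0,-6,0,0,0,6.5,0,0,-5,0,0,0,6.5,0,0,0,0,0,0,6.5,0,0,0,0,0,0]}}

```text
time: 29.6
tool_pos: [0.4138, 0.3776, 0.2453]
tcp_rot: [-2.808, -1.408, -0.002]
wrist_force: [0.7, -0.6, 0.0]
width: 0.763
grip_force: 0.0
```

```bash
python3 -c "
from h import *
c=calibration('wrist'); w=read_camera('wrist'); np.savez('w8.npz',**c); t=read_camera('top')
b=read_camera('scene')
s=read_state(); print(s['tool_pos'],s['time'],s['width'],s['grip_force'])
cv2.imwrite('pics/m8.png',np.hstack([cv2.resize(w,(400,300)),cv2.resize(b,(400,300))])[:,:,::-1])
cv2.imwrite('pics/w8.png',w[:,:,::-1])
"
```

```text
[0.41280477 0.37685274 0.24259125] 29.75 0.7594708421960289 0.0
```

View pics/m8.png

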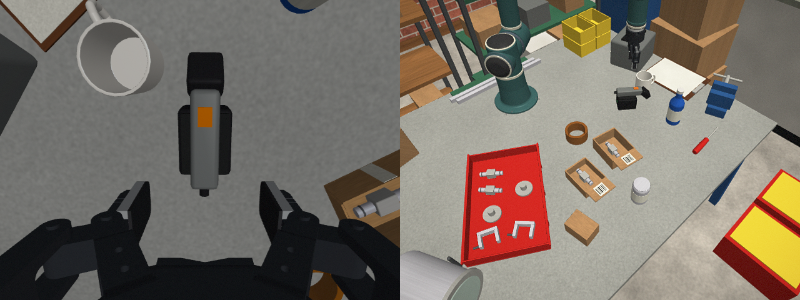

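The scanner lies on its stand as it did at the start: handle centred at (205,140) on the stand, with the same overhang. Both cartons hold one spigot each, and everything else is still in the crate.

```bash
python3 -c "
from workcell import *
print(finish_job())"
```

```text
the job is handed in; nothing more can be done
None
```

The job is handed in, and no verdict was returned: the low and mid cartons (no tall one was present) each hold one spigot, both labels were scanned in order for about 2 s, and the scanner is back on its stand.

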